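# Stack the glaze tubs in the corner of the packing board

### The arm

A 7-joint arm with a two-finger parallel gripper is mounted at the origin on the work surface. World frame = base frame: x ahead of the robot, y to its left, z up, the work surface at z = 0. Lengths are in m, angles in rad, forces in N, time in s.
With the tool pointing down it reaches from about 0.4 to 0.85 m from the base axis. Payload 10.4 kg.
Tool frame: the origin (TCP) lies between the finger pads; the fingertips stand 19 mm ahead of it and the grasp point (between the pads) is the TCP (manip.tips_ahead is the distance from the TCP to the fingertips, in m); z points along the fingers, y is the line along which they close (so a half turn about z gives the same grasp; the last joint's range is limited). The gripper opens to 85 mm and grips with 20 to 120 N. Pads are 22 mm wide; open, the fingers measure 114 mm over their backs; the gripper's body (76 mm by 85 mm) begins 54 mm behind the grasp point. The pads swing forward as they close: fully open they stand 13 mm farther back than shut.
Start: joints at [-1.195, 0.332, -0.065, 1.46, 0.022, 1.35, -0.088], TCP at [0.243, 0.576, 0.25] pointing down, gripper open.
Joint ranges: [-2.6, 2.6], [-0.5, 2.12], [-1.47, 1.34], [0.16, 2.42], [-1.27, 4.41], [0.06, 2.06], [-2.6, 2.6]. Speed limits (rad/s): [2.22, 2.22, 2.79, 2.79, 3.14, 3.14, 3.14].

### API

Orientations are given as a unit quaternion [x, y, z, w].
In Python, from workcell import manip, viewer gives the robot as it stands.
- The arm moves only by the tool arm_command, never from a script. Its argument "series" is text: rows parted by semicolons, each of 5 numbers parted by spaces: the closure, from 0 (fully open) to 1 (shut), then the shift along the tool's x, y, z normalised to -1 to 1, where 1 is 0.4 m, then the turn about the tool's z normalised to -1 to 1, where 1 is 180 degrees. In form: jaw tx ty tz spin; .... A call has exactly 10 rows; each row shifts and turns the commanded pose from where the row before left it, along the tool's axes as they then stand; what a row does not reach is not made up. A row lasts 1/8 s, in which the tool goes at most 62.5 mm and 10.7 degrees, less where a joint would pass 70% of its speed; a pose out of reach is approached as far as the arm can. A call with a number of a shift or a turn outside -1 to 1 is refused whole. A call with a gripper value outside its range is refused whole. The fingers move at their own pace and stop on an object; "newtons" is the grip in N (left out, the last holds). Time passes only in rows, so rows that do not move let the fingers close, or fill a call up. It gives the time, the measured TCP pose, the force, the opening and the grip force at its end, in the units of the state.
- manip.get_obs(): the state, without advancing time (a new reading comes with each control period).
- viewer.camera(name): name is "scene" or "top" or "wrist"; returns a dict with "pixels" (480x640x3 uint8, red, green, blue), "intrinsics" (3x3 intrinsics, pixels), "extrinsics" (4x4, takes a point from world to camera coordinates). Camera axes: x right, y up, looking along -z (the intrinsics and any distortion apply to the point x, -y, -z); pixel columns grow to the right and rows downward; lengths in m; the calibration is good to about 2 mm. The wrist camera is an equidistant fisheye: a pixel r from the principal point sees the ray r / f radians off the axis. A picture is of the moment at which its call begins. There is no depth.
- manip.hand_in(): hands the job in; it is judged then, once.
The state is a dict: "clock": time; "joint_pos": joint angles; "joint_velocities": joint speeds; "tau": joint torques, N m; "position": TCP position; "ee_rot": TCP orientation; "ft_force": force on the tool from outside, world axes, zero at the start; "torque": the same for the moment, N m; "grip_width": opening from 0.0 (shut) to 1.0 (fully open); "grasp_force": force on a finger pad.
Only numpy, scipy, OpenCV 4.12 (cv2) and the standard library are available. Lean on these libraries where they do the work, as an engineer would, in place of code of your own. Each camera call takes 0.05 s, during which the arm holds its last target. There are 200 camera calls.

### The job

Clear away the three closed glaze tubs: first push the largest one fully home into the corner of the low fence on the plywood board, its long side flush against the long batten and its end flush against the short batten, and let go of it. Then stack the middle-sized tub on it and the smallest on top, each centred and square on the one below, all released and standing still. Keep the tubs upright all the time and leave everything else on the bench where it is.

Things in the scene. Friction and masses are not known exactly. Their poses are not given: they have to be found in the camera images.
- tub_large: the largest closed glaze tub, plain white plastic box with a flat lid that has a grey panel, blank paper label on each end; 150 long (its x) x 66 wide (its y) x 60 high (its z); about 0.5 kg; origin at the centre of its underside. Stands loose on the bench, long side roughly along world x (within about 25 degrees)
- tub_medium: the middle-sized closed glaze tub, plain white plastic box with a flat lid that has a grey panel, blank paper label on each end; 124 long (its x) x 58 wide (its y) x 48 high (its z); about 0.4 kg; origin at the centre of its underside. Stands loose on the bench, long side roughly along world x (within about 25 degrees)
- tub_small: the smallest closed glaze tub, plain white plastic box with a flat lid that has a grey panel, blank paper label on each end; 98 long (its x) x 50 wide (its y) x 38 high (its z); about 0.25 kg; origin at the centre of its underside. Stands loose on the bench, long side roughly along world x (within about 25 degrees)
- corner (a point): inner corner of the fence, at the board's top face (12 mm above the bench). The long batten's inner face runs along this point's x axis, the short one's along its y axis; the open board lies to +x (215 mm) and +y (130 mm). Seen from the robot it is the board's far left corner: x points roughly back to the robot, y roughly to the right (within about 20 degrees)
- dish: bystander: open clear plastic dish with a block of ochre glaze, 110 x 85 x 42, origin at the centre of its underside
- tile: bystander: white ceramic tile with a painted flower, 150 x 150 x 8, origin at the centre of its underside
- brush: bystander: paint brush lying on the bench, about 150 long and under 30 high, along its x
- knife: bystander: slim metal craft knife lying on the bench, 140 long, 11 high, along its x
- jar: bystander: upright closed jar, 60 diameter, 85 high, origin at the centre of its underside
- kiln_block: bystander: grey kiln prop block, 90 x 60 x 50, origin at the centre of its underside
- board: fixed plywood board, 235 (x) x 150 (y) x 12 mm, on the bench left of the tubs, with two wooden battens 18 mm wide, 15 mm high above its top, along two edges: a long one (235 mm, along x) and a short one (130 mm, along y). Origin on the bench straight below point corner, same axes

How it is judged:
On the way, in this order (a step that is already met when the one before it is completed fails the run):
1. the largest tub stands on the board flush against both battens, released (x of tub_large in the frame of corner between 0.071 and 0.079 m and y of tub_large in the frame of corner between 0.029 and 0.037 m and z of tub_large in the frame of corner between -0.004 and 0.004 m and angle between the x axis of tub_large and the x axis of corner, either way round below 0.035 rad and angle between tub_large's own z axis and vertical below 0.05 rad and linear speed of tub_large below 0.02 m/s and angular speed of tub_large below 0.15 rad/s and contact force between the fingers and tub_large below 0.3 N), for 0.2 s.
2. the middle-sized tub stands centred and square on the largest one, released (horizontal distance between tub_medium and tub_large below 0.009 m and angle between the x axis of tub_medium and the x axis of tub_large, either way round below 0.09 rad and z of tub_medium in the frame of tub_large between 0.056 and 0.064 m and angle between tub_medium's own z axis and vertical below 0.05 rad and linear speed of tub_medium below 0.02 m/s and angular speed of tub_medium below 0.15 rad/s and contact force between the fingers and tub_medium below 0.3 N), for 0.2 s.
At the end, for the whole second after the job is handed in: Largest tub flat on the board in the fence corner, within 4 mm of both battens and square within 2 degrees; middle-sized tub on it, smallest on that, each centred within 9 mm and square within 5 degrees on the one below; all upright, at rest, released (all of step 1 and all of step 2 and horizontal distance between tub_small and tub_medium below 0.009 m and angle between the x axis of tub_small and the x axis of tub_medium, either way round below 0.09 rad and z of tub_small in the frame of tub_medium between 0.044 and 0.052 m and angle between tub_small's own z axis and vertical below 0.05 rad and linear speed of tub_small below 0.02 m/s and angular speed of tub_small below 0.15 rad/s and contact force between the fingers and tub_small below 0.3 N); the robot touches nothing.
It fails at once if a tub tipped more than 20 degrees (angle between any of tub_large, tub_medium, tub_small's own z axis and vertical above 0.35 rad).
It fails at once if a bystander moved more than 30 mm (distance of any of dish, tile, brush, knife, jar, kiln_block from where it was at the start of the episode above 0.03 m).
It also fails if it takes over 70 s, if anything falls off the work surface, if the arm or the gripper's body presses on something with over 40 N, if the wrist force passes 120 N, or if a joint passes its speed limit or range.

## Working session

There is one attempt and no reset: what is moved stays moved. The work goes in short steps, Python scripts to look and compute and a tool call to move; the robot and the scene stay as the last step left them, time stands still between calls to the robot, and variables do not carry over. Pictures are saved under pics/ and viewed, at most 10 in all, crops included, and the job is handed in when it is done.

Besides the shell and the picture viewer there is one more tool, called after "Request:" as name(argument=value, ...) on one line, values as JSON. arm_command: Moves the arm, as the interface text tells. Scaled input: -1 to 1 covers 0.4 m each way for a shift and 180 degrees each way for a turn. Its arguments: {"type":"object","properties":{"series":{"type":"string"},"newtons":{"type":"number"}},"required":["series"]}

```bash
mkdir -p pics; ls
python3 - <<'E'
from workcell import manip, viewer
import cv2,numpy as np,pickle
o=manip.get_obs();print({k:np.round(v,3) for k,v in o.items()})
d={}
for n in("scene","top","wrist"):
    c=viewer.camera(n);d[n]=c
    cv2.imwrite(f"pics/{n}0.png",c["pixels"][:,:,::-1]);print(n,c["intrinsics"],c["extrinsics"].round(3),[k for k in c])
pickle.dump(d,open("c0.pkl","wb"))
E
```

```text
pics
{'clock': np.float64(0.0), 'joint_pos': array([-1.195,  0.333, -0.065,  1.461,  0.022,  1.35 , -0.088]), 'joint_velocities': array([ 0.001,  0.001, -0.002, -0.   , -0.001, -0.   , -0.001]), 'tau': array([-0.0000e+00, -6.2546e+01,  4.9000e-02, -3.9159e+01,  1.6000e-02,
        1.0000e-02,  0.0000e+00]), 'position': array([0.243, 0.576, 0.25 ]), 'ee_rot': array([ 0.198,  0.98 , -0.001, -0.   ]), 'ft_force': array([-0.061, -0.148, -1.049]), 'torque': array([0.008, 0.038, 0.012]), 'grasp_force': np.float64(0.0), 'grip_width': np.float64(1.001)}
scene [[516.39438532   0.         323.95765313]
 [  0.         516.39438532 242.74174859]
 [  0.           0.           1.        ]] [[-0.738  0.675  0.011  0.402]
 [-0.43  -0.483  0.763  0.184]
 [ 0.52   0.559  0.646 -1.353]
 [ 0.     0.     0.     1.   ]] ['pixels', 'intrinsics', 'extrinsics']
top [[486.89711904   0.         321.86532345]
 [  0.         486.89711904 235.65661584]
 [  0.           0.           1.        ]] [[ 0.008 -1.     0.008 -0.021]
 [ 0.985  0.009  0.171 -0.513]
 [-0.171  0.007  0.985 -1.143]
 [ 0.     0.     0.     1.   ]] ['pixels', 'intrinsics', 'extrinsics']
wrist [[371.64829954   0.         318.8517186 ]
 [  0.         371.64829954 240.58085743]
 [  0.           0.           1.        ]] [[ 0.389  0.921 -0.001 -0.625]
 [-0.875  0.369 -0.313  0.041]
 [-0.288  0.122  0.95  -0.381]
 [ 0.     0.     0.     1.   ]] ['pixels', 'intrinsics', 'extrinsics']
```

View pics/top0.png

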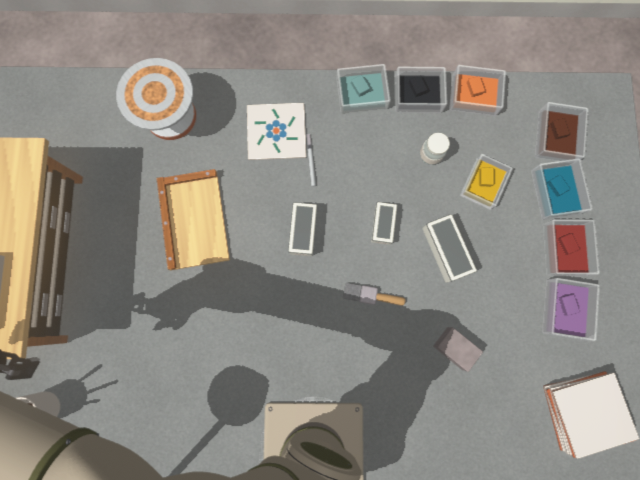

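View pics/scene0.png

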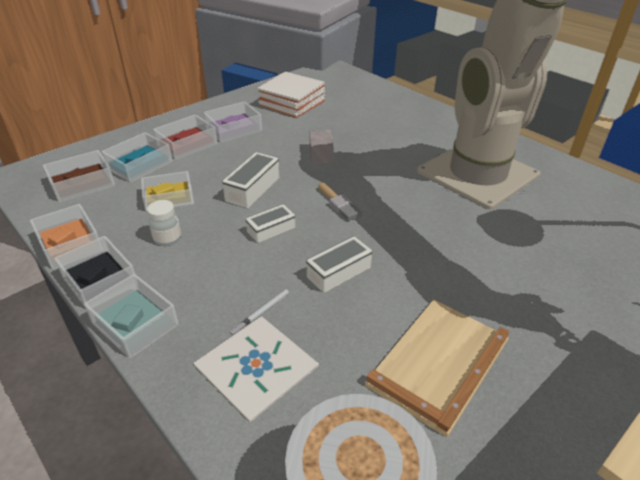

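Top view: medium tub (303,228), small (385,222), large (450,247), board light area (200,220) with the fence corner at about (167,180). The scene view shows the same tubs at (340,262), (270,222) and (252,178), with the board at (437,365). Next I measure the lids' grey panels and the board in both views.

```bash
cat > h.py <<'E'
import numpy as np,cv2
def ray(c,px):
    """world origin and direction of rays through pixels (pinhole)"""
    K=c["intrinsics"];T=c["extrinsics"];px=np.atleast_2d(px).astype(float)
    x=(px[:,0]-K[0,2])/K[0,0];y=(px[:,1]-K[1,2])/K[1,1]
    d=np.c_[x,-y,-np.ones(len(x))]@T[:3,:3]
    return -T[:3,:3].T@T[:3,3],d
def plane(c,px,z):
    o,d=ray(c,px);return o+d*((z-o[2])/d[:,2])[:,None]
def meet(c1,p1,c2,p2):
    o1,d1=ray(c1,p1);o2,d2=ray(c2,p2);d1,d2=d1[0],d2[0]
    s=np.linalg.lstsq(np.c_[d1,-d2],o2-o1,rcond=None)[0]
    a,b=o1+s[0]*d1,o2+s[1]*d2;return (a+b)/2,np.linalg.norm(a-b)
def panel(img,seed,win=45):
    """contour of the grey panel round a seed pixel"""
    g=cv2.cvtColor(img,cv2.COLOR_RGB2GRAY);x,y=seed;x0,y0=x-win,y-win
    w=cv2.resize(g[y0:y+win,x0:x+win],None,fx=8,fy=8,interpolation=cv2.INTER_CUBIC)
    k=w[win*8-24:win*8+24,win*8-24:win*8+24];dark=np.median(k);lite=np.percentile(w,98)
    m=(w<(dark+lite)/2).astype(np.uint8)
    n,l=cv2.connectedComponents(m,connectivity=4);m=(l==l[win*8,win*8]).astype(np.uint8)
    ct=max(cv2.findContours(m,cv2.RETR_EXTERNAL,cv2.CHAIN_APPROX_NONE)[0],key=cv2.contourArea)
    return (ct[:,0,:]+.5)/8-.5+[x0,y0],dark,lite
def quad(ct):
    q=cv2.approxPolyN(np.round(ct*16).astype(np.int32).reshape(-1,1,2),4,ensure_convex=True).reshape(4,2)/16.
    q=q.astype(float);A=np.c_[q[2]-q[0],-(q[3]-q[1])];s=np.linalg.solve(A,q[1]-q[0])
    return q,q[0]+s[0]*(q[2]-q[0])
E
python3 - <<'E'
from h import *
import pickle
d=pickle.load(open("c0.pkl","rb"));t,s=d["top"],d["scene"]
for n,a,b,h in(("L",(450,247),(252,171),.06),("M",(303,228),(340,258),.048),("S",(385,222),(270,218),.038)):
    ca,*i=panel(t["pixels"],a);cb,*j=panel(s["pixels"],b)
    qa,ma=quad(ca);qb,mb=quad(cb);p,e=meet(t,ma,s,mb)
    P=plane(t,ca,h)[:,:2];r=cv2.minAreaRect((P*1000).astype(np.float32))
    print(n,i,j,"tri",p.round(4),"gap",e.round(4),"rect",np.round(r[0],1),np.round(r[1],1),round(r[2],2), "scene ctr",plane(s,mb,h).round(4), len(ca),len(cb))
# board
for nm,c in(("top",t),("scene",s)):
    hsv=cv2.cvtColor(c["pixels"],cv2.COLOR_RGB2HSV)
    for px in ((200,220),(165,220)) if nm=="top" else ((437,365),(410,402),(470,380)): print(nm,px,hsv[px[1],px[0]])
for n,c,x,y,w,hh in(("top",t,140,150,110,135),("scene",s,350,280,175,160)):
    cv2.imwrite(f"pics/b_{n}.png",cv2.resize(c["pixels"][y:y+hh,x:x+w,::-1],None,fx=3,fy=3))
a=cv2.imread("pics/b_top.png");b=cv2.imread("pics/b_scene.png");H=max(a.shape[0],b.shape[0])
f=np.zeros((H,min(800,a.shape[1]+b.shape[1]),3),np.uint8);f[:a.shape[0],:a.shape[1]]=a;k=f.shape[1]-a.shape[1];f[:b.shape[0],a.shape[1]:]=b[:,:k]
cv2.imwrite("pics/b.png",f)
E
```

```text
L [np.float64(120.0), np.float64(235.0)] [np.float64(111.0), np.float64(189.0)] tri [ 0.4864 -0.3268  0.0608] gap 0.0012 rect [ 486.8 -327.5] [133.4  49.5] 21.76 scene ctr [[ 0.4854 -0.3272  0.06  ]] 1096 733
M [np.float64(121.0), np.float64(234.0)] [np.float64(111.0), np.float64(197.0)] tri [0.5329 0.0315 0.0478] gap 0.0002 rect [532.7  31.4] [ 41.1 107.5] 85.41 scene ctr [[0.5332 0.0315 0.048 ]] 930 857
S [np.float64(121.0), np.float64(228.0)] [np.float64(110.0), np.float64(195.0)] tri [ 0.5507 -0.1704  0.0385] gap 0.0008 rect [ 551.  -170.8] [33.  81.6] 82.55 scene ctr [[ 0.5502 -0.1705  0.038 ]] 693 613
top (200, 220) [ 21  96 241]
top (165, 220) [ 13 143 170]
scene (437, 365) [ 19  78 205]
scene (410, 402) [ 14 136 137]
scene (470, 380) [ 13 136 148]
```

View pics/b.png

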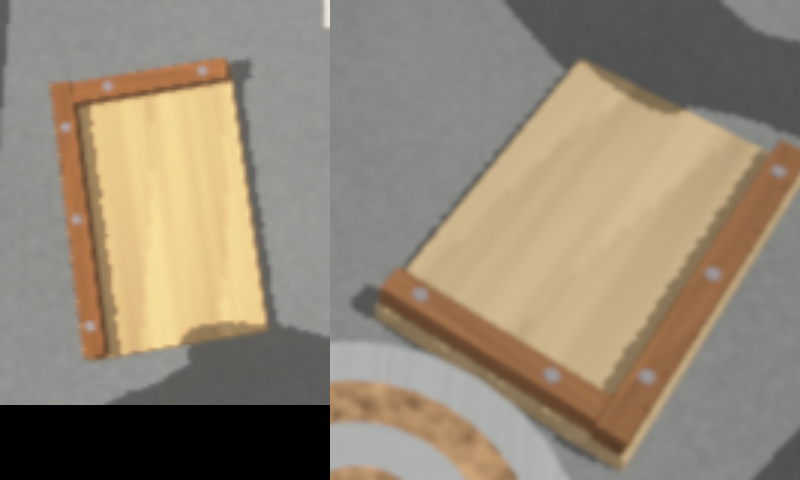

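Left: top view of the board. The brown long batten runs along its left edge and the short one along the top, meeting at crop (78,104), i.e. pixel (166,184.7). In the scene view (right), the inner corner is at about (441,410). I'll fit the inner edges by saturation.

```bash
cat > board.py <<'E'
from h import *
import pickle
d=pickle.load(open("c0.pkl","rb"));t,s=d["top"],d["scene"]
def edge(c,p,q,n=40,half=7):
    """subpixel brown->light crossings along normals of the rough segment p-q; robust line fit"""
    im=c["pixels"].astype(np.float32);r=cv2.GaussianBlur(im,(0,0),.6);S=1-r.min(2)/r.max(2)
    p,q=np.array(p,float),np.array(q,float);u=(q-p)/np.linalg.norm(q-p);nn=np.array([-u[1],u[0]])
    o=[]
    for a in np.linspace(0,1,n):
        k=np.arange(-half,half+.01,.1);X=(p+a*(q-p))+k[:,None]*nn
        v=cv2.remap(S,X[:,0].astype(np.float32)[None],X[:,1].astype(np.float32)[None],1)[0]
        b=(v>.48).astype(int);i=np.where(np.diff(b))[0]
        if len(i): o.append(X[i[np.argmin(abs(k[i]))]])
    o=np.array(o)
    l=cv2.fitLine(o.astype(np.float32),cv2.DIST_HUBER,0,.2,.01).ravel()
    e=(o-l[2:])@[-l[1],l[0]];return np.array([l[2:]-l[:2]*30,l[2:]+l[:2]*30]),e.std(),len(o)
for nm,c,z,A,B in(("top",t,.012,((167.5,192),(174,258)),((176,183),(210,178))),("scene",s,.027,((554.,410.),(0,0)),((0,0),(0,0)))):
    if nm=="scene": A=((446,402),(498,336));B=((393,374),(434,400))
    (a,ea,na),(b,eb,nb)=edge(c,*A),edge(c,*B)
    Pa,Pb=plane(c,a,z)[:,:2],plane(c,b,z)[:,:2]
    ua=Pa[1]-Pa[0];ua/=np.linalg.norm(ua);ua*=-np.sign(ua[0])
    ub=Pb[1]-Pb[0];ub/=np.linalg.norm(ub);ub*=-np.sign(ub[1])
    k=np.linalg.solve(np.c_[ua,-ub],Pb[0]-Pa[0]);
    print(nm,"corner",(Pa[0]+k[0]*ua).round(4),"x dir",np.degrees(np.arctan2(ua[1],ua[0])).round(2),"y dir",np.degrees(np.arctan2(ub[1],ub[0])).round(2),"res",ea.round(2),eb.round(2),na,nb)
E
python3 board.py
```

```text
top corner [0.6462 0.3827] x dir -169.49 y dir -79.26 res 0.06 0.08 40 40
scene corner [0.6479 0.3823] x dir -169.73 y dir -79.64 res 0.33 0.07 40 35
```

```bash
cat > plan.py <<'E'
"""python3 plan.py jaw x,y,z,yaw[,rows] ... : rows for arm_command; yaw = world angle of tool x, deg"""
import sys,numpy as np
from workcell import manip
from scipy.spatial.transform import Rotation as R
o=manip.get_obs();T=R.from_quat(o["ee_rot"]).as_matrix()
p=np.array(o["position"]);th=np.degrees(np.arctan2(T[1,0],T[0,0]))
print("t",round(float(o["clock"]),2),"at",p.round(4),"yaw",th.round(2),"tilt",np.degrees(np.arccos(-T[2,2])).round(2),"F",np.round(o["ft_force"],1),"w",round(float(o["grip_width"]),3),"g",round(float(o["grasp_force"]),1))
rows=[]
if len(sys.argv)>1:
    jaw=sys.argv[1]
    for a in sys.argv[2:]:
        w=[float(v) for v in a.split(",")];q=np.array(w[:3]);dy=(w[3]-th+180)%360-180
        n=max(1,int(np.ceil(max(np.linalg.norm(q-p)/.058,abs(dy)/10))),int(w[4]) if len(w)>4 else 0)
        s=(q-p)/n
        for i in range(n):
            c,k=np.cos(np.radians(th)),np.sin(np.radians(th))
            v=np.array([c*s[0]+k*s[1],k*s[0]-c*s[1],-s[2]])/.4
            v=np.round(v,4)+0.;f=round(-dy/n/180,4)
            rows.append(f"{jaw} "+" ".join(f"{x:g}" for x in v)+f" {f:g}")
            th-=f*180;p=p+.4*np.array([c*v[0]+k*v[1],k*v[0]-c*v[1],-v[2]])
    while len(rows)%10: rows.append(f"{jaw} 0 0 0 0")
    for i in range(0,len(rows),10): print("; ".join(rows[i:i+10]))
E
python3 plan.py 0 .5,.1,.25,90 .4866,-.327,.15,21.8
```

```text
t 0.15 at [0.2426 0.5757 0.2497] yaw 157.15 tilt 0.06 F [ 0.4 -0.7 -0.6] w 1.001 g 0.0
0 -0.1055 -0.0846 -0.0001 0.0373; 0 -0.1147 -0.0717 -0.0001 0.0373; 0 -0.1222 -0.0578 -0.0001 0.0373; 0 -0.1282 -0.0431 -0.0001 0.0373; 0 -0.1323 -0.0278 -0.0001 0.0373; 0 -0.1347 -0.0122 -0.0001 0.0373; 0 -0.1352 0.0037 -0.0001 0.0373; 0 -0.1338 0.0194 -0.0001 0.0373; 0 -0.1306 0.0349 -0.0001 0.0373; 0 -0.1256 0.05 -0.0001 0.0373
0 -0.1334 -0.0042 0.0313 0.0474; 0 -0.1326 0.0156 0.0313 0.0474; 0 -0.1288 0.0351 0.0313 0.0474; 0 -0.1222 0.0538 0.0313 0.0474; 0 -0.1128 0.0714 0.0313 0.0474; 0 -0.101 0.0873 0.0313 0.0474; 0 -0.0869 0.1013 0.0313 0.0474; 0 -0.0709 0.1131 0.0313 0.0474; 0 0 0 0 0; 0 0 0 0 0
```

Request:
arm_command(series="0 -0.106 -0.085 0 0.037; 0 -0.115 -0.072 0 0.037; 0 -0.122 -0.058 0 0.037; 0 -0.128 -0.043 0 0.037; 0 -0.132 -0.028 0 0.037; 0 -0.135 -0.012 0 0.037; 0 -0.135 0.004 0 0.037; 0 -0.134 0.019 0 0.037; 0 -0.131 0.035 0 0.037; 0 -0.126 0.05 0 0.037", newtons=40)

```text
clock: 1.4
position: [0.5027, 0.0991, 0.2503]
ee_rot: [0.705, 0.709, 0.0, -0.0]
ft_force: [-0.4, -0.1, 0.2]
grip_width: 1.0
grasp_force: 0.0
```

Request:
arm_command(series="0 -0.133 -0.004 0.031 0.047; 0 -0.133 0.016 0.031 0.047; 0 -0.129 0.035 0.031 0.047; 0 -0.122 0.054 0.031 0.047; 0 -0.113 0.071 0.031 0.047; 0 -0.101 0.087 0.031 0.047; 0 -0.087 0.101 0.031 0.047; 0 -0.071 0.113 0.031 0.047; 0 0 0 0 0; 0 0 0 0 0")

```text
clock: 2.65
position: [0.4945, -0.3258, 0.1507]
ee_rot: [0.98, 0.199, -0.0, -0.0]
ft_force: [0.6, 0.9, 0.1]
grip_width: 1.003
grasp_force: 0.0
```

```bash
python3 plan.py 0 .4868,-.3272,.06,21.8,3 .4868,-.3272,.040,21.8,2
python3 - <<'E'
from workcell import viewer
import cv2
c=viewer.camera("wrist");cv2.imwrite("pics/w1.png",c["pixels"][:,:,::-1])
E
```

```text
t 2.65 at [ 0.4945 -0.3258  0.1507] yaw 22.92 tilt 0.05 F [0.6 0.9 0.1] w 1.003 g 0.0
0 -0.0064 -0.0014 0.0756 0.0021; 0 -0.0064 -0.0014 0.0756 0.0021; 0 -0.0064 -0.0013 0.0756 0.0021; 0 0 0 0.025 -0; 0 0 0 0.025 -0; 0 0 0 0 0; 0 0 0 0 0; 0 0 0 0 0; 0 0 0 0 0; 0 0 0 0 0
```

View pics/w1.png

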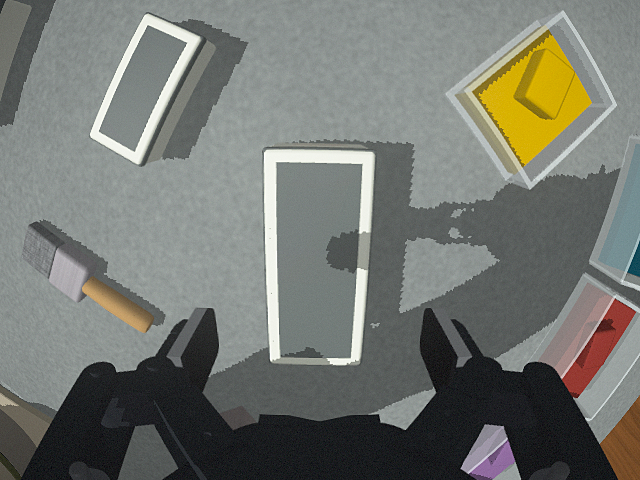

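The large tub lies centred between the open fingers: the lid spans columns 264–375 and the pads sit at about 210 and 427. Nothing is near the fingers, so I descend and grip.

Request:
arm_command(series="0 -0.0064 -0.0014 0.0756 0.002; 0 -0.0064 -0.0014 0.0756 0.002; 0 -0.0064 -0.0014 0.0756 0.002; 0 0 0 0.025 0; 0 0 0 0.025 0; 0 0 0 0 0; 1 0 0 0 0; 1 0 0 0 0; 1 0 0 0 0; 1 0 0 0 0", newtons=40)

```text
clock: 3.95
position: [0.4873, -0.3278, 0.0413]
ee_rot: [0.982, 0.189, 0.001, 0.0]
ft_force: [-2.2, 1.3, 7.1]
grip_width: 0.766
grasp_force: 46.0
```

```bash
python3 plan.py 1 .4868,-.3272,.16,21.8,4
python3 - <<'E'
from workcell import viewer
import cv2
c=viewer.camera("wrist");cv2.imwrite("pics/w2.png",c["pixels"][:,:,::-1])
E
```

```text
t 3.95 at [ 0.4873 -0.3278  0.0413] yaw 21.8 tilt 0.08 F [-2.2  1.3  7.1] w 0.766 g 46.0
1 -0.0001 -0.0004 -0.0742 -0; 1 -0.0001 -0.0004 -0.0742 -0; 1 -0.0001 -0.0004 -0.0742 -0; 1 -0.0001 -0.0004 -0.0742 -0; 1 0 0 0 0; 1 0 0 0 0; 1 0 0 0 0; 1 0 0 0 0; 1 0 0 0 0; 1 0 0 0 0
```

View pics/w2.png

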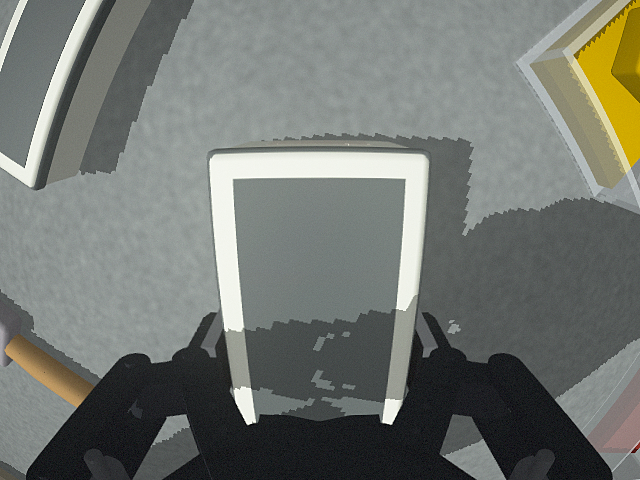

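The tub is gripped squarely, with the pads flush on its sides and an opening of about 65 mm. I lift it and carry it over the board, 8 mm short of each batten.

```bash
python3 plan.py 1 .4868,-.3272,.165,21.8,4 .5728,.3272,.165,10.4,14 .5728,.3272,.165,10.4,2
```

```text
t 4.0 at [ 0.4873 -0.3278  0.0413] yaw 21.8 tilt 0.08 F [-1.   1.7  6.3] w 0.767 g 46.0
1 -0.0001 -0.0004 -0.0773 -0; 1 -0.0001 -0.0004 -0.0773 -0; 1 -0.0001 -0.0004 -0.0773 -0; 1 -0.0001 -0.0004 -0.0773 -0; 1 0.0576 -0.1028 0 0.0045; 1 0.0562 -0.1036 0 0.0045; 1 0.0547 -0.1044 0 0.0045; 1 0.0532 -0.1052 0 0.0045; 1 0.0517 -0.1059 0 0.0045; 1 0.0502 -0.1066 0 0.0045
1 0.0487 -0.1073 0 0.0045; 1 0.0472 -0.108 0 0.0045; 1 0.0457 -0.1087 0 0.0045; 1 0.0441 -0.1093 0 0.0045; 1 0.0426 -0.1099 0 0.0045; 1 0.041 -0.1105 0 0.0045; 1 0.0395 -0.1111 0 0.0045; 1 0.0379 -0.1116 0 0.0045; 1 0 0 0 0.0002; 1 0 0 0 0.0002
```

Request:
arm_command(series="1 0 0 -0.0773 0; 1 0 0 -0.0773 0; 1 0 0 -0.0773 0; 1 0 0 -0.0773 0; 1 0.0576 -0.1028 0 0.0045; 1 0.0562 -0.1036 0 0.0045; 1 0.0547 -0.1044 0 0.0045; 1 0.0532 -0.1052 0 0.0045; 1 0.0517 -0.106 0 0.0045; 1 0.0502 -0.1066 0 0.0045")

```text
clock: 5.25
position: [0.5229, -0.0456, 0.1637]
ee_rot: [0.989, 0.147, -0.0, -0.0]
ft_force: [-0.1, 0.3, -6.6]
grip_width: 0.766
grasp_force: 50.1
```

Request:
arm_command(series="1 0.0487 -0.1073 0 0.0045; 1 0.0472 -0.108 0 0.0045; 1 0.0457 -0.1087 0 0.0045; 1 0.0441 -0.1093 0 0.0045; 1 0.0426 -0.11 0 0.0045; 1 0.041 -0.1105 0 0.0045; 1 0.0395 -0.111 0 0.0045; 1 0.0379 -0.1116 0 0.0045; 1 0 0 0 0; 1 0 0 0 0")

```text
clock: 6.5
position: [0.5723, 0.3261, 0.1631]
ee_rot: [0.996, 0.091, -0.001, 0.001]
ft_force: [-0.9, -1.0, -6.5]
grip_width: 0.764
grasp_force: 50.0
```

```bash
python3 plan.py 1 .5728,.3272,.085,10.4,3 .5728,.3272,.056,10.4,3
```

```text
t 6.5 at [0.5723 0.3261 0.1631] yaw 10.45 tilt 0.12 F [-0.9 -1.  -6.5] w 0.764 g 50.0
1 0.0006 -0.0008 0.0651 0.0001; 1 0.0006 -0.0008 0.0651 0.0001; 1 0.0006 -0.0008 0.0651 0.0001; 1 0 0 0.0242 -0; 1 0 0 0.0242 -0; 1 0 0 0.0242 -0; 1 0 0 0 0; 1 0 0 0 0; 1 0 0 0 0; 1 0 0 0 0
```

Request:
arm_command(series="1 0.0006 -0.0008 0.065 0; 1 0.0006 -0.0008 0.065 0; 1 0.0006 -0.0008 0.065 0; 1 0 0 0.024 0; 1 0 0 0.024 0; 1 0 0 0.024 0; 1 0 0 0.002 0; 1 0 0 0.002 0; 1 0 0 0 0; 1 0 0 0 0")

```text
clock: 7.75
position: [0.5734, 0.328, 0.056]
ee_rot: [0.996, 0.091, 0.0, -0.0]
ft_force: [-0.2, 0.4, -6.6]
grip_width: 0.763
grasp_force: 49.8
```

```bash
python3 plan.py
python3 - <<'E'
from h import *
from workcell import viewer
import pickle
d={n:viewer.camera(n) for n in("top","scene","wrist")};pickle.dump(d,open("c1.pkl","wb"))
cv2.imwrite("pics/w3.png",np.vstack([d["top"]["pixels"][120:280,120:320,::-1].repeat(2,0).repeat(2,1),d["scene"]["pixels"][260:460,330:530,::-1].repeat(2,0).repeat(2,1)[:280]]))
E
```

```text
t 7.75 at [0.5734 0.328  0.056 ] yaw 10.45 tilt 0.03 F [-0.2  0.4 -6.6] w 0.763 g 49.8
```

View pics/w3.png

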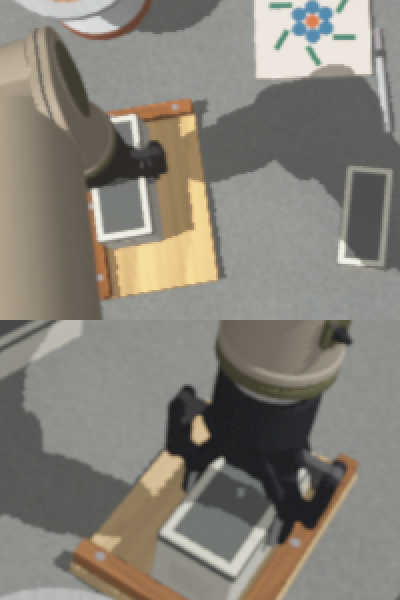

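The tub hangs above the board, clear of both battens, with its lid corners at crop (95,240)–(155,230) in the top view. I lower it the last 2–3 mm until it rests.

Request:
arm_command(series="1 0 0 0.0025 0; 1 0 0 0.0025 0; 1 0 0 0.001 0; 1 0 0 0.001 0; 1 0 -0.003 0 0; 1 0 -0.003 0 0; 1 0 -0.003 0 0; 1 0 -0.003 0 0; 1 0 -0.002 0 0; 1 0 0 0 0")

```text
clock: 9.15
position: [0.573, 0.3332, 0.0534]
ee_rot: [0.996, 0.091, 0.001, -0.0]
ft_force: [0.9, -4.9, 3.6]
grip_width: 0.767
grasp_force: 51.2
```

```bash
python3 plan.py
```

```text
t 9.15 at [0.573  0.3332 0.0534] yaw 10.43 tilt 0.08 F [ 0.9 -4.9  3.6] w 0.767 g 51.2
```

Request:
arm_command(series="1 0.003 0 0 0; 1 0.003 0 0 0; 1 0.003 0 0 0; 1 0.003 0 0 0; 1 0.003 0 0 0; 1 0 -0.0013 0 0; 1 0 -0.0013 0 0; 1 0 -0.0013 0 0; 1 0 0 0 0; 1 0 0 0 0")

```text
clock: 10.4
position: [0.5768, 0.3348, 0.0534]
ee_rot: [0.996, 0.091, -0.002, 0.001]
ft_force: [-10.3, -10.6, 14.0]
grip_width: 0.77
grasp_force: 52.5
```

```bash
cat >> plan.py <<'E'
u=np.array([-.9836,-.1805]);v=np.array([.1805,-.9836]);e=np.array(o["position"])[:2]-[.647,.3825];F=np.array(o["ft_force"])[:2]
print("TCP in corner mm",(e@u*1000).round(1),(e@v*1000).round(1),"force",(F@u).round(1),(F@v).round(1))
E
python3 plan.py
```

```text
t 10.4 at [0.5768 0.3348 0.0534] yaw 10.42 tilt 0.19 F [-10.3 -10.6  14. ] w 0.77 g 52.5
TCP in corner mm 77.7 34.2 force 12.0 8.6
```

Request:
arm_command(series="1 0 0 -0.001 0; 1 0 0 -0.001 0; 1 0.002 0 0 0; 1 0.002 0 0 0; 1 0 0 0 0; 1 0 -0.002 0 0; 1 0 -0.002 0 0; 1 0 0 0 0; 1 0 0 0 0; 1 0 0 0 0")

```text
clock: 11.65
position: [0.578, 0.3352, 0.0535]
ee_rot: [0.996, 0.091, -0.002, 0.002]
ft_force: [-10.8, -15.2, 11.6]
grip_width: 0.764
grasp_force: 52.3
```

```bash
python3 plan.py
```

```text
t 11.65 at [0.578  0.3352 0.0535] yaw 10.4 tilt 0.3 F [-10.8 -15.2  11.6] w 0.764 g 52.3
TCP in corner mm 76.4 34.1 force 13.4 13.0
```

Request:
arm_command(series="1 0 0 -0.001 0; 1 0 0.002 0 0; 1 0 0.001 0 0; 1 0.0025 0 0 0; 1 0.0025 0 0 0; 1 0.0025 0 0 0; 1 0 0 0 0; 1 0 0 0 0; 1 0 0 0 0; 1 0 0 0 0")

```text
clock: 12.9
position: [0.5786, 0.3352, 0.0534]
ee_rot: [0.996, 0.091, -0.005, 0.001]
ft_force: [-21.2, -14.6, 17.6]
grip_width: 0.767
grasp_force: 52.9
```

```bash
python3 plan.py
```

```text
t 12.9 at [0.5786 0.3352 0.0534] yaw 10.41 tilt 0.56 F [-21.2 -14.6  17.6] w 0.767 g 52.9
TCP in corner mm 75.8 34.1 force 23.5 10.6
```

Both sides are now firm: pushing adds force but no travel. I ease the load off and let go.

Request:
arm_command(series="1 -0.002 0 -0.001 0; 1 -0.002 0.001 -0.001 0; 1 -0.0015 0.001 -0.001 0; 1 0 0 0 0; 0.1 0 0 0 0; 0 0 0 0 0; 0 0 0 0 0; 0 0 0 0 0; 0 0 0 0 0; 0 0 0 0 0")

```text
clock: 14.15
position: [0.5803, 0.3362, 0.0553]
ee_rot: [0.996, 0.091, 0.0, -0.0]
ft_force: [-0.4, 0.5, -0.3]
grip_width: 1.002
grasp_force: 0.0
```

```bash
python3 plan.py 0 .578,.3355,.165,10.4,3 .5329,.1,.165,0 .5329,.0315,.14,-4.6
```

```text
t 14.15 at [0.5803 0.3362 0.0553] yaw 10.45 tilt 0.01 F [-0.4  0.5 -0.3] w 1.002 g 0.0
0 -0.002 0.0002 -0.0914 0.0001; 0 -0.002 0.0002 -0.0914 0.0001; 0 -0.002 0.0002 -0.0914 0.0001; 0 -0.0434 0.1117 0 0.0116; 0 -0.0393 0.1133 0 0.0116; 0 -0.0351 0.1146 0 0.0116; 0 -0.031 0.1158 0 0.0116; 0 -0.0267 0.1169 0 0.0116; 0 0.0001 0.0856 0.0312 0.0127; 0 0.0035 0.0855 0.0312 0.0127
TCP in corner mm 74.0 33.5 force 0.3 -0.6
```

Request:
arm_command(series="0 0 0 -0.0914 0; 0 0 0 -0.0914 0; 0 0 0 -0.0914 0; 0 -0.0434 0.1117 0 0.0116; 0 -0.0393 0.1133 0 0.0116; 0 -0.035 0.1146 0 0.0116; 0 -0.031 0.1158 0 0.0116; 0 -0.0267 0.117 0 0.0116; 0 0 0.0856 0.0312 0.0127; 0 0.0035 0.0855 0.0312 0.0127")

```text
clock: 15.4
position: [0.5354, 0.0309, 0.14]
ee_rot: [0.999, -0.041, 0.0, -0.0]
ft_force: [0.1, 0.9, 0.3]
grip_width: 0.998
grasp_force: 0.0
```

```bash
cat > tub.py <<'E'
"""python3 tub.py file name:height ... ; tub lids in both views, seeds projected from expected x,y"""
import sys,pickle
from h import *
from workcell import viewer
d={n:viewer.camera(n) for n in("top","scene")};pickle.dump(d,open(sys.argv[1],"wb"))
for a in sys.argv[2:]:
    x,y,z=map(float,a.split(","));m={}
    for n,c in d.items():
        try:
            T,K=c["extrinsics"],c["intrinsics"];q=T[:3,:3]@[x,y,z]+T[:3,3]
            s=(int(round(K[0,2]-K[0,0]*q[0]/q[2])),int(round(K[1,2]+K[1,1]*q[1]/q[2])))
            ct,*_=panel(c["pixels"],s);m[n]=quad(ct)[1]
            r=cv2.minAreaRect((plane(c,ct,z)[:,:2]*1000).astype(np.float32));w=r[2]-(90 if r[1][0]<r[1][1] else 0)
            u=np.array([-.9836,-.1805]);v=np.array([.1805,-.9836]);e=np.array(r[0])-[647,382.5]
            print(n,s,np.round(r[0],1),np.round(r[1],1),"yaw",round(w,2),"in corner",(e@u).round(1),(e@v).round(1))
        except Exception as ex: print(n,s,"failed",ex)
    if len(m)==2: print("tri",meet(d["top"],m["top"],d["scene"],m["scene"]))
E
python3 tub.py c2.pkl .579,.3365,.072; python3 plan.py 0 .5332,.0315,.06,-4.6,3 .5332,.0315,.028,-4.6,2
```

```text
top (175, 205) [577.1 335.2] [133.7  49.4] yaw 10.5 in corner 77.3 33.9
scene (452, 352) [577.7 335. ] [133.5  49.4] yaw 10.27 in corner 76.7 34.2
tri (array([0.57755391, 0.33516085, 0.0718437 ]), np.float64(0.00028756007277254896))
t 15.5 at [0.5347 0.0276 0.1392] yaw -4.94 tilt 0.1 F [-0.5 -0.4  0.4] w 1.0 g 0.0
0 -0.0015 -0.0031 0.066 -0.0006; 0 -0.0015 -0.0031 0.066 -0.0006; 0 -0.0015 -0.0031 0.066 -0.0006; 0 0 0 0.04 -0.0001; 0 0 0 0.04 -0.0001; 0 0 0 0 0; 0 0 0 0 0; 0 0 0 0 0; 0 0 0 0 0; 0 0 0 0 0
TCP in corner mm 174.6 328.8 force 0.6 0.3
```

The large tub measures 77 mm and 34 mm in the corner frame (flush would be 75 and 33), at yaw 10.4°. A light push on its near end with shut fingers, where friction is small, will show whether it is fully home.

```bash
python3 plan.py 1 .4828,.3188,.12,10.4 .4828,.3188,.045,10.4,3
```

```text
t 15.5 at [0.5347 0.0276 0.1392] yaw -4.94 tilt 0.1 F [-0.5 -0.4  0.4] w 1.0 g 0.0
1 -0.032 -0.119 0.008 -0.0142; 1 -0.0266 -0.1203 0.008 -0.0142; 1 -0.0212 -0.1214 0.008 -0.0142; 1 -0.0158 -0.1222 0.008 -0.0142; 1 -0.0103 -0.1228 0.008 -0.0142; 1 -0.0049 -0.1231 0.008 -0.0142; 1 0 0 0.0625 -0; 1 0 0 0.0625 -0; 1 0 0 0.0625 -0; 1 0 0 0 0
TCP in corner mm 174.6 328.8 force 0.6 0.3
```

Request:
arm_command(series="1 -0.032 -0.119 0.008 -0.0142; 1 -0.0266 -0.12 0.008 -0.0142; 1 -0.0212 -0.1214 0.008 -0.0142; 1 -0.0158 -0.1222 0.008 -0.0142; 1 -0.0103 -0.1228 0.008 -0.0142; 1 -0.005 -0.123 0.008 -0.0142; 1 0 0 0.0625 0; 1 0 0 0.0625 0; 1 0 0 0.0625 0; 1 0 0 0 0")

```text
clock: 16.75
position: [0.4805, 0.3225, 0.0444]
ee_rot: [0.996, 0.094, -0.001, 0.001]
ft_force: [0.5, 0.3, -0.2]
grip_width: -0.002
grasp_force: 0.0
```

Request:
arm_command(series="1 0.008 0 0 0; 1 0.008 0 0 0; 1 0.005 0 0 0; 1 0.004 0 0 0; 1 0.003 0 0 0; 1 0.003 0 0 0; 1 0 0 0 0; 1 0 0 0 0; 1 0 0 0 0; 1 0 0 0 0")

```text
clock: 18.0
position: [0.4881, 0.3247, 0.0445]
ee_rot: [0.995, 0.095, -0.006, 0.001]
ft_force: [-25.1, -5.4, 8.1]
grip_width: -0.004
grasp_force: 0.0
```

```bash
python3 plan.py
```

```text
t 18.0 at [0.4881 0.3247 0.0445] yaw 10.89 tilt 0.7 F [-25.1  -5.4   8.1] w -0.004 g 0.0
TCP in corner mm 166.8 28.2 force 25.6 0.7
```

The push stops hard at 25 N, so the tub is fully home. I back away and go over the medium tub.

```bash
python3 plan.py 1 .4684,.321,.0445,10.4,2 .4684,.321,.13,10.4,2 .533,.0315,.13,-4.6
```

```text
t 18.0 at [0.4881 0.3247 0.0445] yaw 10.89 tilt 0.7 F [-25.1  -5.4   8.1] w -0.004 g 0.0
1 -0.025 -0.0001 0 0.0014; 1 -0.025 0 0 0.0014; 1 0 0 -0.1068 -0; 1 0 0 -0.1068 -0; 1 0.0047 0.1235 0 0.0139; 1 0.0101 0.1232 0 0.0139; 1 0.0155 0.1226 0 0.0139; 1 0.0208 0.1218 0 0.0139; 1 0.0261 0.1208 0 0.0139; 1 0.0314 0.1195 0 0.0139
TCP in corner mm 166.8 28.2 force 25.6 0.7
```

Request:
arm_command(series="1 -0.025 0 0 0.0014; 1 -0.025 0 0 0.0014; 1 0 0 -0.107 0; 1 0 0 -0.107 0; 0 0.0047 0.1235 0 0.0139; 0 0.01 0.1232 0 0.0139; 0 0.0155 0.1226 0 0.0139; 0 0.0208 0.1218 0 0.0139; 0 0.026 0.1208 0 0.0139; 0 0.0314 0.1195 0 0.0139")

```text
clock: 19.25
position: [0.5386, 0.0302, 0.1321]
ee_rot: [0.999, -0.042, 0.001, -0.001]
ft_force: [0.2, 0.7, -0.0]
grip_width: 1.003
grasp_force: 0.0
```

```bash
python3 tub.py c3.pkl .579,.3365,.072; python3 plan.py 0 .5332,.0315,.06,-4.6,3 .5332,.0315,.028,-4.6,2
```

```text
top (175, 205) [577.2 335.2] [133.7  49.4] yaw 10.54 in corner 77.2 33.9
scene (452, 352) [577.7 335. ] [133.5  49.4] yaw 10.25 in corner 76.8 34.2
tri (array([0.57728855, 0.33510602, 0.07182179]), np.float64(0.0003707144719037511))
t 19.35 at [0.539  0.0254 0.1324] yaw -5.28 tilt 0.16 F [ 0.2 -0.3 -0.7] w 1.001 g 0.0
0 -0.0053 -0.0047 0.0603 -0.0013; 0 -0.0052 -0.0047 0.0603 -0.0013; 0 -0.0052 -0.0047 0.0603 -0.0013; 0 0 0 0.04 0.0001; 0 0 0 0.04 0.0001; 0 0 0 0 0; 0 0 0 0 0; 0 0 0 0 0; 0 0 0 0 0; 0 0 0 0 0
TCP in corner mm 170.7 331.8 force -0.1 0.4
```

The tub did not move between the two measurements, so it is flush; its measured centre is (0.5774, 0.3351). Now I grip the medium tub.

Request:
arm_command(series="0 -0.0053 -0.0047 0.0603 -0.0013; 0 -0.0053 -0.0047 0.0603 -0.0013; 0 -0.0052 -0.0047 0.0603 -0.0013; 0 0 0 0.04 0; 0 0 0 0.04 0; 0 0 0 0 0; 1 0 0 0 0; 1 0 0 0 0; 1 0 0 0 0; 1 0 0 0 0", newtons=40)

```text
clock: 20.6
position: [0.5331, 0.0372, 0.028]
ee_rot: [0.999, -0.036, 0.001, 0.0]
ft_force: [-0.4, -4.5, 6.8]
grip_width: 0.676
grasp_force: 43.9
```

```bash
python3 plan.py 1 .533,.0315,.17,-4.6,4 .5774,.3351,.17,10.4,6
```

```text
t 20.6 at [0.5331 0.0372 0.028 ] yaw -4.08 tilt 0.1 F [-0.4 -4.5  6.8] w 0.676 g 43.9
1 0.0002 0.0035 -0.0888 0.0007; 1 0.0002 0.0035 -0.0888 0.0007; 1 0.0002 0.0035 -0.0888 0.0007; 1 0.0002 0.0035 -0.0888 0.0007; 1 0.0083 -0.1275 0 -0.0139; 1 0.0139 -0.1271 0 -0.0139; 1 0.0194 -0.1263 0 -0.0139; 1 0.0249 -0.1254 0 -0.0139; 1 0.0304 -0.1242 0 -0.0139; 1 0.0358 -0.1227 0 -0.0139
TCP in corner mm 174.4 319.1 force 1.2 4.3
```

Request:
arm_command(series="1 0 0 -0.089 0; 1 0 0 -0.089 0; 1 0 0 -0.089 0; 1 0 0 -0.089 0; 1 0.0083 -0.127 0 -0.0139; 1 0.0139 -0.127 0 -0.0139; 1 0.0194 -0.1263 0 -0.0139; 1 0.0249 -0.1254 0 -0.0139; 1 0.0304 -0.124 0 -0.0139; 1 0 0 0 -0.0139")

```text
clock: 21.85
position: [0.5649, 0.2968, 0.1681]
ee_rot: [0.995, 0.1, -0.001, -0.001]
ft_force: [-0.9, -1.1, -4.5]
grip_width: 0.674
grasp_force: 46.4
```

Request:
arm_command(series="1 0.03 -0.06 0 0; 1 0 0 0 0; 1 0 0 0 0; 1 0 0 0 0; 1 0 0 0 0; 1 0 0 0 0; 1 0 0 0 0; 1 0 0 0 0; 1 0 0 0 0; 1 0 0 0 0")

```text
clock: 23.1
position: [0.5741, 0.3166, 0.1694]
ee_rot: [0.995, 0.096, -0.0, -0.0]
ft_force: [0.6, -0.4, -4.0]
grip_width: 0.67
grasp_force: 46.3
```

```bash
python3 plan.py 1 .5774,.3351,.115,10.4,3 .5774,.3351,.103,10.4,2
python3 - <<'E'
from h import *
from workcell import viewer
c=viewer.camera("scene")["pixels"];w=viewer.camera("wrist")["pixels"]
cv2.imwrite("pics/m1.png",np.hstack([cv2.resize(c[200:440,330:570,::-1],(480,480)),cv2.resize(w[:,:,::-1],(320,240)).repeat(2,0)[:480]]))
E
```

```text
t 23.1 at [0.5741 0.3166 0.1694] yaw 10.97 tilt 0.0 F [ 0.6 -0.4 -4. ] w 0.67 g 46.3
1 0.0056 -0.0146 0.0453 0.0011; 1 0.0056 -0.0146 0.0453 0.0011; 1 0.0055 -0.0146 0.0453 0.0011; 1 0 0 0.0151 -0.0001; 1 0 0 0.0151 -0.0001; 1 0 0 0 0; 1 0 0 0 0; 1 0 0 0 0; 1 0 0 0 0; 1 0 0 0 0
TCP in corner mm 83.6 51.7 force -0.5 0.5
```

View pics/m1.png

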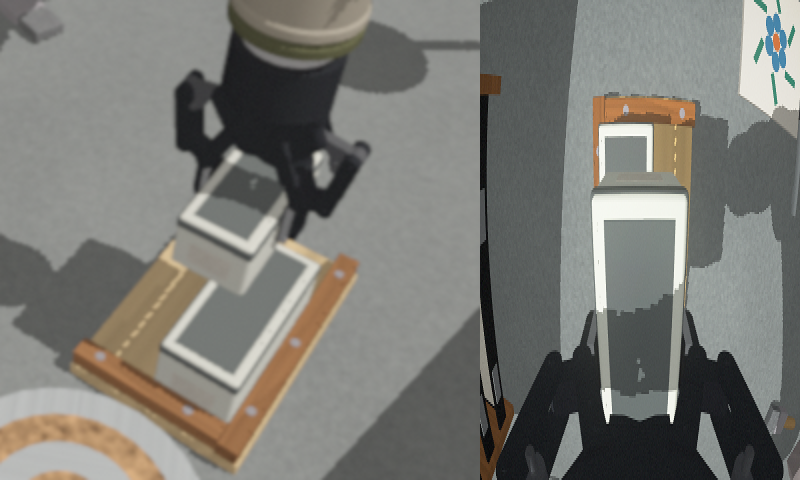

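The medium tub hangs square above the large one, which sits snug in the corner of both battens. I lower it.

Request:
arm_command(series="1 0.0056 -0.0146 0.045 0.001; 1 0.0056 -0.0146 0.045 0.001; 1 0.0056 -0.0146 0.045 0.001; 1 0 0 0.015 0; 1 0 0 0.015 0; 1 0 0 0 0; 1 0 0 0 0; 1 0 0 0 0; 1 0 0 0 0; 1 0 0 0 0")

```text
clock: 24.45
position: [0.5774, 0.3351, 0.1036]
ee_rot: [0.996, 0.091, 0.0, -0.0]
ft_force: [0.3, -0.8, -4.6]
grip_width: 0.67
grasp_force: 46.3
```

```bash
python3 plan.py 1 .5774,.3351,.102,10.4,2
python3 - <<'E'
from h import *
from workcell import viewer
c=viewer.camera("scene")
# far lid edge of medium (z .122ish) and large lid: white rims along the far end, by masks
import pickle;pickle.dump(c,open("c4.pkl","wb"))
E
```

```text
t 24.45 at [0.5774 0.3351 0.1036] yaw 10.44 tilt 0.01 F [ 0.3 -0.8 -4.6] w 0.67 g 46.3
1 0 0.0001 0.002 0.0001; 1 0 0.0001 0.002 0.0001; 1 0 0 0 0; 1 0 0 0 0; 1 0 0 0 0; 1 0 0 0 0; 1 0 0 0 0; 1 0 0 0 0; 1 0 0 0 0; 1 0 0 0 0
TCP in corner mm 77.0 34.0 force -0.2 0.9
```

Request:
arm_command(series="1 0 0 0.0025 0; 1 0 0 0.0025 0; 1 0 0 0.002 0; 1 0 0 0.0015 0; 1 0 0 0 0; 1 0 0 0 0; 1 0 0 0 0; 1 0 0 0 0; 1 0 0 0 0; 1 0 0 0 0")

```text
clock: 25.75
position: [0.5774, 0.3351, 0.1001]
ee_rot: [0.996, 0.091, 0.0, -0.0]
ft_force: [-1.5, -0.3, -1.6]
grip_width: 0.677
grasp_force: 46.6
```

```bash
python3 plan.py
```

```text
t 25.75 at [0.5774 0.3351 0.1001] yaw 10.43 tilt 0.01 F [-1.5 -0.3 -1.6] w 0.677 g 46.6
TCP in corner mm 77.0 34.1 force 1.6 0.0
```

It has touched down: the weight came off at z = 0.1001. I release, rise and head for the small tub.

Request:
arm_command(series="1 0 0 0.0005 0; 0.2 0 0 0 0; 0 0 0 0 0; 0 0 0 0 0; 0 0 0 0 0; 0 0 0 -0.05 0; 0 0 0 -0.1 0; 0 0 0 -0.05 0; 0 0 0.1 0 0.015; 0 0 0.14 0 0.015")

```text
clock: 27.0
position: [0.5921, 0.2409, 0.1805]
ee_rot: [0.999, 0.045, 0.0, -0.0]
ft_force: [0.4, -0.0, -0.2]
grip_width: 1.001
grasp_force: 0.0
```

```bash
python3 plan.py 0 .5507,-.1705,.13,-7.5,9
```

```text
t 27.0 at [0.5921 0.2409 0.1805] yaw 5.14 tilt 0.07 F [ 0.4 -0.  -0.2] w 1.001 g 0.0
0 -0.0217 0.1128 0.014 0.0078; 0 -0.0189 0.1133 0.014 0.0078; 0 -0.0161 0.1137 0.014 0.0078; 0 -0.0133 0.1141 0.014 0.0078; 0 -0.0105 0.1144 0.014 0.0078; 0 -0.0077 0.1146 0.014 0.0078; 0 -0.0049 0.1148 0.014 0.0078; 0 -0.0021 0.1148 0.014 0.0078; 0 0.0007 0.1149 0.014 0.0078; 0 0 0 0 0
TCP in corner mm 79.6 129.3 force -0.4 0.1
```

Request:
arm_command(series="0 -0.0217 0.1128 0.014 0.0078; 0 -0.019 0.1133 0.014 0.0078; 0 -0.016 0.1137 0.014 0.0078; 0 -0.0133 0.114 0.014 0.0078; 0 -0.0105 0.1144 0.014 0.0078; 0 -0.0077 0.1146 0.014 0.0078; 0 -0.005 0.1148 0.014 0.0078; 0 -0.002 0.085 0.014 0.0078; 0 0 0 0.014 0.0078; 0 0 0 0 0")

```text
clock: 28.25
position: [0.5558, -0.1127, 0.1293]
ee_rot: [0.998, -0.066, -0.0, -0.0]
ft_force: [0.2, 0.7, 0.2]
grip_width: 0.998
grasp_force: 0.0
```

```bash
python3 tub.py c5.pkl .5774,.3351,.120 ; python3 plan.py 0 .5506,-.1706,.06,-7.5,4 .5506,-.1706,.025,-7.5,2
```

```text
top (170, 201) [577.  335.4] [107.8  41.3] yaw 10.55 in corner 77.3 33.7
scene (457, 331) [577.6 335.3] [107.5  41.4] yaw 10.35 in corner 76.7 33.9
tri (array([0.57710244, 0.3353702 , 0.1195026 ]), np.float64(0.0007059455585858905))
t 28.35 at [ 0.5562 -0.1121  0.1296] yaw -7.47 tilt 0.03 F [ 0.6  0.7 -0.3] w 1.003 g 0.0
0 0.0013 0.0367 0.0435 0; 0 0.0013 0.0367 0.0435 0; 0 0.0013 0.0367 0.0435 0; 0 0.0013 0.0367 0.0435 0; 0 0 0 0.0437 0.0001; 0 0 0 0.0437 0.0001; 0 0 0 0 0; 0 0 0 0 0; 0 0 0 0 0; 0 0 0 0 0
TCP in corner mm 178.6 470.1 force -0.7 -0.6
```

The medium tub is centred within 0.5 mm and 0.2°. Now the small one: I shift sideways, descend to z = 0.06, check the pose, then go down.

Request:
arm_command(series="0 0.0026 0.0734 0 0; 0 0.0026 0.0734 0 0; 0 0 0 0 0; 0 0 0 0.0435 0; 0 0 0 0.0435 0; 0 0 0 0.0435 0; 0 0 0 0.0435 0; 0 0 0 0 0; 0 0 0 0 0; 0 0 0 0 0")

```text
clock: 29.6
position: [0.5505, -0.1721, 0.0605]
ee_rot: [0.998, -0.066, 0.001, -0.0]
ft_force: [0.0, 0.0, -0.6]
grip_width: 0.999
grasp_force: 0.0
```

```bash
python3 plan.py 0 .5506,-.1706,.026,-7.5,2
```

```text
t 29.6 at [ 0.5505 -0.1721  0.0605] yaw -7.61 tilt 0.07 F [ 0.   0.  -0.6] w 0.999 g 0.0
0 -0.0002 -0.0018 0.0431 -0.0003; 0 -0.0002 -0.0018 0.0431 -0.0003; 0 0 0 0 0; 0 0 0 0 0; 0 0 0 0 0; 0 0 0 0 0; 0 0 0 0 0; 0 0 0 0 0; 0 0 0 0 0; 0 0 0 0 0
TCP in corner mm 195.0 528.1 force -0.0 -0.0
```

Request:
arm_command(series="0 0 -0.0018 0.043 0; 0 0 -0.0018 0.043 0; 0 0 0 0 0; 0 0 0 0 0; 1 0 0 0 0; 1 0 0 0 0; 1 0 0 0 0; 1 0 0 0 0; 1 0 0 0 0; 1 0 0 0 0", newtons=30)

```text
clock: 30.85
position: [0.5506, -0.1706, 0.0259]
ee_rot: [0.998, -0.066, 0.0, -0.0]
ft_force: [-1.8, 0.1, 5.6]
grip_width: 0.581
grasp_force: 32.6
```

```bash
python3 plan.py 1 .5506,-.1706,.21,-7.5,4 .5772,.3340,.21,10.4,11 .5772,.3352,.21,10.4,3
```

```text
t 30.85 at [ 0.5506 -0.1706  0.0259] yaw -7.6 tilt 0.05 F [-1.8  0.1  5.6] w 0.581 g 32.6
1 0 0 -0.1151 -0.0001; 1 0 0 -0.1151 -0.0001; 1 0 0 -0.1151 -0.0001; 1 0 0 -0.1151 -0.0001; 1 -0.009 -0.1145 0 -0.0091; 1 -0.0058 -0.1147 0 -0.0091; 1 -0.0025 -0.1148 0 -0.0091; 1 0.0008 -0.1148 0 -0.0091; 1 0.0041 -0.1148 0 -0.0091; 1 0.0074 -0.1146 0 -0.0091
1 0.0106 -0.1143 0 -0.0091; 1 0.0139 -0.114 0 -0.0091; 1 0.0171 -0.1136 0 -0.0091; 1 0.0204 -0.113 0 -0.0091; 1 0.0236 -0.1124 0 -0.0091; 1 0.0002 -0.001 0 0.0002; 1 0.0002 -0.001 0 0.0002; 1 0.0002 -0.001 0 0.0002; 1 0 0 0 0; 1 0 0 0 0
TCP in corner mm 194.6 526.6 force 1.7 -0.4
```

The small tub is gripped, with an opening of about 49 mm. I lift and carry it over the stack.

Request:
arm_command(series="1 0 0 -0.115 0; 1 0 0 -0.115 0; 1 0 0 -0.115 0; 1 0 0 -0.115 0; 1 -0.009 -0.1145 0 -0.0091; 1 -0.0058 -0.1147 0 -0.0091; 1 -0.0025 -0.1148 0 -0.0091; 1 0.0008 -0.1148 0 -0.0091; 1 0.0041 -0.1148 0 -0.0091; 1 0.0074 -0.1146 0 -0.0091")

```text
clock: 32.1
position: [0.5646, 0.1062, 0.209]
ee_rot: [1.0, 0.02, -0.0, -0.0]
ft_force: [1.0, -0.3, -2.2]
grip_width: 0.583
grasp_force: 33.0
```

Request:
arm_command(series="1 0.0106 -0.1143 0 -0.0091; 1 0.0139 -0.114 0 -0.0091; 1 0.017 -0.1136 0 -0.0091; 1 0.0204 -0.113 0 -0.0091; 1 0.0236 -0.1124 0 -0.0091; 1 0 -0.003 0 0; 1 0 0 0 0; 1 0 0 0 0; 1 0 0 0 0; 1 0 0 0 0")

```text
clock: 33.35
position: [0.5773, 0.3348, 0.2096]
ee_rot: [0.996, 0.09, 0.0, -0.0]
ft_force: [-0.2, -0.1, -2.6]
grip_width: 0.584
grasp_force: 33.0
```

```bash
python3 plan.py 1 .5772,.3353,.149,10.4,4
```

```text
t 33.35 at [0.5773 0.3348 0.2096] yaw 10.38 tilt 0.02 F [-0.2 -0.1 -2.6] w 0.584 g 33.0
1 0 -0.0003 0.0379 -0; 1 0 -0.0003 0.0379 -0; 1 0 -0.0003 0.0379 -0; 1 0 -0.0003 0.0379 -0; 1 0 0 0 0; 1 0 0 0 0; 1 0 0 0 0; 1 0 0 0 0; 1 0 0 0 0; 1 0 0 0 0
TCP in corner mm 77.1 34.4 force 0.3 0.1
```

Touchdown is expected at TCP z ≈ 0.120 + 0.026 = 0.146.

Request:
arm_command(series="1 0 -0.0003 0.0379 0; 1 0 -0.0003 0.0379 0; 1 0 -0.0003 0.0379 0; 1 0 -0.0003 0.0379 0; 1 0 0 0 0; 1 0 0 0.0025 0; 1 0 0 0.0025 0; 1 0 0 0.002 0; 1 0 0 0 0; 1 0 0 0 0")

```text
clock: 34.6
position: [0.5772, 0.3357, 0.1461]
ee_rot: [0.996, 0.091, 0.0, -0.0]
ft_force: [-0.4, -0.9, -2.2]
grip_width: 0.581
grasp_force: 33.3
```

```bash
python3 plan.py
```

```text
t 34.6 at [0.5772 0.3357 0.1461] yaw 10.42 tilt 0.01 F [-0.4 -0.9 -2.2] w 0.581 g 33.3
TCP in corner mm 77.1 33.4 force 0.6 0.8
```

Request:
arm_command(series="1 0 0 0.0012 0; 1 0 0 0.0008 0; 1 0 0 0 0; 0.2 0 0 0 0; 0 0 0 0 0; 0 0 0 0 0; 0 0 0 0 0; 0 0 0 -0.05 0; 0 0 0 -0.1 0; 0 0 0 -0.05 0")

```text
clock: 35.85
position: [0.5781, 0.3359, 0.2289]
ee_rot: [0.996, 0.091, 0.002, -0.001]
ft_force: [0.1, 0.1, -1.1]
grip_width: 0.998
grasp_force: 0.0
```

Request:
arm_command(series="0 0 0.1 0 0; 0 0 0.14 0 0; 0 0 0.14 0 0; 0 0 0.14 0 0; 0 0 0.14 0 0; 0 0 0.1 0 0; 0 0 0 0 0; 0 0 0 0 0; 0 0 0 0 0; 0 0 0 0 0")

```text
clock: 37.1
position: [0.632, 0.0379, 0.2251]
ee_rot: [0.996, 0.092, -0.0, -0.0]
ft_force: [0.4, -0.4, -0.2]
grip_width: 1.0
grasp_force: 0.0
```

```bash
python3 plan.py; python3 tub.py c6.pkl .5772,.3357,.158; python3 -c "
import pickle,cv2,numpy as np
d=pickle.load(open('c6.pkl','rb'));cv2.imwrite('pics/end.png',np.hstack([cv2.resize(d[n]['pixels'][:,:,::-1],(400,300),interpolation=cv2.INTER_AREA) for n in('top','scene')]))"
```

```text
t 37.1 at [0.632  0.0379 0.2251] yaw 10.51 tilt 0.02 F [ 0.4 -0.4 -0.2] w 1.0 g 0.0
TCP in corner mm 76.9 336.2 force -0.3 0.5
top (164, 197) [577.3 336.2] [81.5 33.4] yaw 10.35 in corner 76.9 32.9
scene (462, 314) [577.8 336. ] [81.5 33.4] yaw 10.41 in corner 76.5 33.3
tri (array([0.57751903, 0.33605921, 0.15791804]), np.float64(0.0005314908421788213))
```

View pics/end.png

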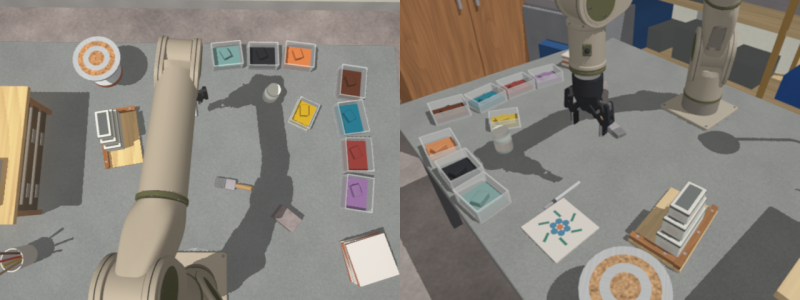

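The picture shows the stack of three standing square in the fence corner (top view about (105,128), scene view (685,215)). The bystanders are in place and the arm is clear. I hand in.

```bash
python3 -c "
from workcell import manip
print(manip.hand_in())"
```

```text
the job is handed in; nothing more can be done
None
```

The job is handed in at about 37 s: the large tub sits against both battens, with the medium and small tubs stacked on it, each measured within 1 mm of centre and 0.3° of square on the one below; the pass/fail result was not shown.

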